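Clear the clamp off the open tackle box and snap its lid shut

TASK

The green tackle box stands open with a C-clamp left lying across its front rim, so it cannot be shut. Take that clamp off and lay it flat on the shelf right beside the other C-clamp, then lower the lid gently by its front lip, without letting it fall, and press it softly down until both front catches have snapped over and it is fully home. Leave the other things on the shelf where they are.

Things in the scene. Friction and masses are not known exactly. Their poses are not given: they have to be found in the camera images.
- tackle_box: Green plastic tackle box, fixed, 300 mm wide (its y) x 140 deep (its x) x 110 high to the rim, 134 with the lid shut. Origin: centre of its underside; +x points to the hinge at the back, -x to the front (towards the robot), z up. Its front half (box x -65 to +23 mm) holds a parts organiser with a flat top flush with the rim; the rear is an open well.
- lid (a joint): Lid angle, rad: 0 = fully home on the rim, 1.75 = open on its stop, a little beyond upright. The hinge is free: above about 1.4 the lid falls back open, below that it falls shut by its weight (about 0.36 kg). Set down, it rests on the two catch noses near 0.08, lip 13 mm high; about 10 to 18 N straight down near the front edge snaps it past them, and they then hold it at 0.
- lid_lip (a point): Middle of the front edge of the lid's thumb lip, at mid-thickness: a flat tongue 110 mm wide (along box y), 6 mm thick, standing 22 mm out from the lid's front skirt, in one plane with the lid's top. From the hinge line it lies 162 mm along the lid and 20 mm square to it, on the outside; at joint 0 it is in front of the box, 130 mm up, with free space below it.
- lid_press (a point): Point on the lid's flat top surface, 125 mm from the hinge line along the lid, y = 0, 23 mm above the hinge line with the lid home (133 mm above the shelf). Towards the hinge, 47 to 77 mm from it, a folded carrying handle 140 mm long stands 11 mm above the top. Under the top a skirt hangs 18 mm deep round all four sides.
- lid_hinge (a point): Middle of the hinge line, at the top of the box's back wall: box x = +70, y = 0, z = 110 mm. The hinge line runs along box y.
- catch_l (a point): Nose of the left snap catch, at box x -78, y +115, z 123 mm: a sprung steel blade 24 mm wide up the front wall, reaching 27 mm above the rim and 20 mm in front of the wall. A bead on the lid's skirt must be pushed past the nose.
- catch_r (a point): Nose of the right snap catch, of the same shape, at box x -78, y -115, z 123 mm.
- clamp: The aluminium C-clamp lying flat on the box, 16 mm thick. Origin: on the underside, mid-length of the straight spine. The spine, along its x, is 110 mm long, 14 wide, 16 thick: grip it across y. Arms reach to y = +57 mm from its ends; a 10 mm screw at y = +50 mm runs along x to a T-bar at x = -96 mm, 54 mm long, which points to the robot. About 0.28 kg, centre of mass near x -10, y +23 mm.
- clamp_mate: The other C-clamp, of the same shape and origin, lying flat on the shelf with its T-bar towards the robot. The shelf between it and the box (its +y side, at least 160 mm from its origin) is free of things.
- bowl: Bystander: magnetic steel bowl, 120 mm across, 32 mm high, origin under its centre.
- nail_jar: Bystander: glass baby-food jar of nails, 58 mm across, 74 mm high, origin under its centre.
- stud_finder: Bystander: blue stud finder lying flat, 150 x 62 x 32 mm, origin under its centre.
- tape_measure: Bystander: standing tape measure, 66 x 34 x 62 mm, origin under its centre.
- screwdriver: Bystander: screwdriver lying on the shelf.
- offcut: Bystander: softwood offcut, 110 x 45 x 19 mm, origin under its centre.
Mind the look-alikes: they are no part of the job. Leave any blue look-alike of the clamp alone.

How it is judged (in metres and radians):
On the way:
1. the clamp lies flat on the shelf beside the other clamp, while the lid still stands open (height (world z) of clamp below 0.022 m and horizontal distance between clamp and clamp_mate below 0.2 m and linear speed of clamp below 0.03 m/s and contact force between clamp and the fingers below 0.1 N and value of joint lid above 1.3 rad), for 0.2 s.
At the end, for the whole second after the job is handed in: The lid is fully home under both catches (within 0.02 rad, 3 mm at the lip) and at rest; the clamp from the box lies flat (within 7 degrees) and still on the shelf, its spine's middle within 200 mm of that of the other clamp (value of joint lid below 0.02 rad and velocity of joint lid between -0.05 and 0.05 rad/s and height (world z) of clamp below 0.022 m and (angle between clamp's own z axis and vertical below 0.12 rad or angle between clamp's own z axis and vertical above 3.02 rad) and horizontal distance between clamp and clamp_mate below 0.2 m and linear speed of clamp below 0.02 m/s); the robot touches nothing.
It fails at once if the lid is let fall: it closes faster than 2.5 rad/s (about 0.4 m/s at the lip) before it is down on the catches (value of joint lid above 0.1 rad and velocity of joint lid below -2.5 rad/s).
It fails at once if the box is pressed with more than 60 N while the lid is down (value of joint lid below 0.12 rad and (contact force between tackle_box and the fingers above 60 N or contact force between tackle_box and the arm above 60 N)).
It fails at once if the clamp is dropped on the shelf (height (world z) of clamp below 0.02 m and linear speed of clamp above 0.6 m/s).
It fails at once if another thing on the shelf is shifted by more than 30 mm (distance of any of clamp_mate, bowl, nail_jar, stud_finder, tape_measure, screwdriver, offcut from where it was at the start of the episode above 0.03 m).
It also fails if it takes over 70 s, if anything falls off the work surface, if the arm or the gripper's body presses on something with over 40 N, if the wrist force passes 120 N, or if a joint passes its speed limit or range.

ROBOT

A 6-joint arm with a two-finger parallel gripper is mounted at the origin on the work surface. World frame = base frame: x ahead of the robot, y to its left, z up, the work surface at z = 0. Lengths are in m, angles in degrees, forces in N, time in s.
With the tool pointing down it reaches from about 0.25 to 0.725 m from the base axis. Payload 9.7 kg.
Tool frame: the origin (TCP) lies between the finger pads; the fingertips stand bot.tcp_to_tips ahead of it and the grasp point (between the pads) lies 2 mm behind it (bot.tcp_to_tips is the distance from the TCP to the fingertips, in m); z points along the fingers, y is the line along which they close (so a half turn about z gives the same grasp; the last joint's range is limited). The gripper opens to 85 mm and grips with 20 to 120 N. Pads are 22 mm wide; open, the fingers measure 114 mm over their backs; the gripper's body (76 mm by 85 mm) begins 54 mm behind the grasp point. The pads swing forward as they close: fully open they stand 13 mm farther back than shut.
Start: joints at [68.411, 4.979, 10.078, 95.1, 0, 90], TCP at [0.202, 0.511, 0.213] pointing down, gripper open.
Joint ranges: [-179.16, 179.16], [-48.56, 103.87], [-65.8, 70.77], [-126.05, 130.52], [-82.76, 87.17], [-180, 180]. Speed limits (degrees/s): [127.2, 127.2, 147.25, 180, 180, 180].

INTERFACE

Orientations are given as [roll, pitch, yaw] about the fixed x, y, z axes, in that order (R = Rz(yaw) Ry(pitch) Rx(roll)).
In Python, from workcell import sensors, camera, camera_params, bot gives the robot as it stands.
- The arm moves only by the tool apply_moves, never from a script. Its argument "motion" is a list of rows, each an object with "jaw": the opening, from -1 (shut) to 1 (fully open); "xyz": the shift along the tool's x, y, z in mm, a list of three; "twist": the turn about the tool's z in rad. A call has 1 to 5 rows; each row is the pose to reach, as a shift and turn from the pose commanded when the call began, along the tool's axes at that moment; what a row does not reach only later rows make up. A row lasts 1/8 s, in which the tool goes at most 62.5 mm and 10.7 degrees, less where a joint would pass 70% of its speed; a pose out of reach is approached as far as the arm can. A call with a gripper value outside its range is refused whole. The fingers move at their own pace and stop on an object; "grip_force" is the grip in N (left out, the last holds). Time passes only in rows, so rows that repeat a pose let the fingers close. It gives the time, the measured TCP pose, the force, the opening and the grip force at its end, in the units of the state.
- sensors.get_obs(): the state, without advancing time (a new reading comes with each control period).
- camera(name): name is "scene" or "top" or "wrist"; returns (picture, depth): 420x560x3 uint8, red, green, blue; 420x560 float32, m along the optical axis (not along the pixel's ray), 0 where there is no reading.
- camera_params(name): a dict with "mtx" (3x3 intrinsics, pixels), "rvec" (rotation vector, rad) and "tvec" (3), from world to camera coordinates, as OpenCV has them. Camera axes: x right, y down, z forward; pixel columns grow to the right and rows downward; lengths in m; the calibration is good to about 2 mm. A picture is of the moment at which its call begins: read the wrist's pose just before it. camera_params takes no time and is no camera call; for the wrist camera it gives the pose at the moment of the call.
- bot.job_done(): hands the job in; it is judged then, once.
The state is a dict: "time": time; "q": joint angles; "qd": joint speeds; "joint_efforts": joint torques, N m; "ee_pos": TCP position; "tcp_rot": TCP orientation; "wrist_force": force on the tool from outside, world axes, zero at the start; "torque": the same for the moment, N m; "opening": finger opening in m; "grasp_force": force on a finger pad.
Only numpy, scipy, OpenCV 4.12 (cv2) and the standard library are available. Lean on these libraries where they do the work, as an engineer would, in place of code of your own. Each camera call takes 0.05 s, during which the arm holds its last target. There are 200 camera calls.

## Working session

There is one attempt and no reset: what is moved stays moved. The work goes in short steps, Python scripts to look and compute and a tool call to move; the robot and the scene stay as the last step left them, time stands still between calls to the robot, and variables do not carry over. Pictures are saved under pics/ and viewed, at most 10 in all, crops included, and the job is handed in when it is done.

Besides the shell and the picture viewer there is one more tool, called after "Call:" as name([rows], argument=value, ...), one row to a line, values as JSON. apply_moves: Moves the arm, as the interface text tells. Its arguments: {"type":"object","properties":{"motion":{"type":"array","items":{"type":"object","properties":{"jaw":{"type":"number"},"xyz":{"type":"array","items":{"type":"number"}},"twist":{"type":"number"}}}},"grip_force":{"type":"number"}},"required":["motion"]}

```bash
mkdir -p pics; ls
cat > h.py <<'E'
import numpy as np, cv2
from workcell import sensors, camera, camera_params, bot
def cloud(d,p):
    K=np.array(p["mtx"]);R=cv2.Rodrigues(np.array(p["rvec"],float))[0];t=np.array(p["tvec"],float).ravel()
    v,u=np.mgrid[:d.shape[0],:d.shape[1]]
    c=np.stack([(u-K[0,2])/K[0,0]*d,(v-K[1,2])/K[1,1]*d,d],-1)
    P=(c-t)@R
    P[d<=0]=np.nan
    return P
def grab(n,name):
    p=camera_params(n);im,d=camera(n)
    cv2.imwrite(f"pics/{name}.png",im[:,:,::-1]);np.savez(f"{name}.npz",im=im,d=d,P=cloud(d,p))
    return im,d,cloud(d,p),p
E
python3 - <<'E'
from h import *
for n in("scene","top"):
    im,d,P,p=grab(n,n+"0");print(n,P[::70,::93].round(3).tolist()[2])
print(bot.tcp_to_tips,sensors.get_obs())
a=cv2.imread("pics/scene0.png");b=cv2.imread("pics/top0.png")
E
```

```text
pics
scene [[-0.554, -0.768, -0.122], [-0.211, -0.413, -0.001], [-0.076, -0.1, -0.004], [0.069, 0.214, -0.001], [0.212, 0.53, 0.0], [0.163, 1.106, -0.202], [0.118, 1.935, -0.474]]
top [[0.91, 1.281, -0.757], [0.682, 0.561, 0.002], [0.682, 0.276, 0.002], [0.633, -0.008, 0.165], [0.682, -0.3, 0.001], [0.683, -0.591, -0.001], [0.711, -0.942, -0.095]]
0.017 {'time': 0.1, 'q': array([ 6.84109837e+01,  5.00771751e+00,  1.00401116e+01,  9.51009861e+01,
       -1.57634267e-03,  8.99995609e+01]), 'qd': array([0.04500437, 0.05329801, 0.1204815 , 0.13429922, 0.04009058,
       0.01840781]), 'joint_efforts': array([-2.64091810e-03, -5.21567953e+01,  4.65650690e+01,  1.61243352e-02,
       -9.51611628e-05, -4.82069211e-06]), 'ee_pos': array([0.20229284, 0.511197  , 0.21216622]), 'tcp_rot': array([-1.79931408e+02,  1.57581593e-03,  1.58411425e+02]), 'wrist_force': array([ 0.08909265,  0.53304624, -0.06629544]), 'torque': array([-0.03673794, -0.02647622, -0.01430028]), 'grasp_force': 0.0, 'opening': 0.08487813365343683}
```

View pics/top0.png

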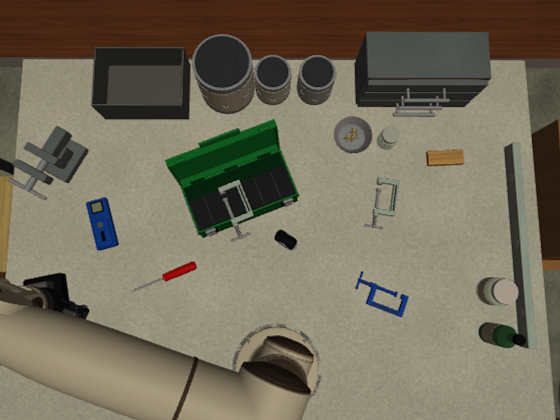

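View pics/scene0.png

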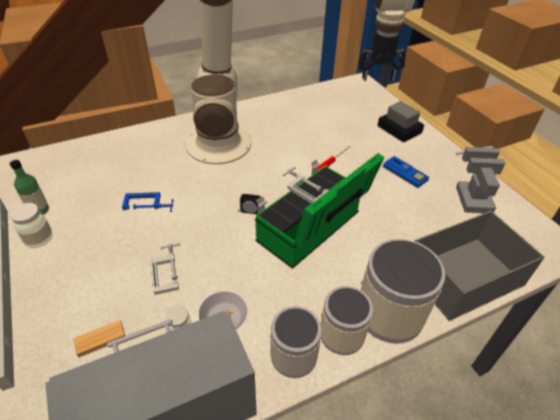

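Top view: candidates are the grey clamp on the box (235,205), the grey mate on the shelf (385,198) and the blue look-alike (385,295). I choose the one on the box. Next I measure it and check it in a close crop.

```bash
cat > m.py <<'E'
from h import *
z=np.load("top0.npz");im=z["im"];P=z["P"]
h=cv2.cvtColor(im,cv2.COLOR_RGB2HSV)
def rect(mask,lab,zz=None):
    Q=P[mask];Q=Q[~np.isnan(Q[:,0])]
    r=cv2.minAreaRect(Q[:,:2].astype(np.float32));print(lab,len(Q),"ctr",np.round(r[0],4),"size",np.round(r[1],4),"ang",round(r[2],2),"z",np.percentile(Q[:,2],[2,50,98]).round(4));return Q
V,U=np.mgrid[:420,:560]
def roi(u0,u1,v0,v1): return (U>=u0)&(U<u1)&(V>=v0)&(V<v1)
green=(h[...,0]>45)&(h[...,0]<80)&(h[...,1]>120)
g=green&roi(150,310,110,245)
rect(g&(P[...,2]>.1)&(P[...,2]<.125),"rim")
Q=rect(g&(P[...,2]>.14),"lid")
grey=(h[...,1]<60)
c=grey&roi(205,265,175,245)&(P[...,2]>.112)
rect(c,"clamp");
m=(P[...,2]>.006)&roi(362,402,172,232)
rect(m,"mate")
for n,mm in(("clamp",c),("mate",m)):
    Q=P[mm];
    for x0 in np.arange(Q[:,0].min(),Q[:,0].max(),.012):
        s=Q[(Q[:,0]>=x0)&(Q[:,0]<x0+.012)];print(n,round(x0,3),np.round(np.sort(s[:,1])[::2],3).tolist()[:24],s[:,2].max().round(3))
a=cv2.resize(im[160:245,190:310],None,fx=5,fy=5,interpolation=cv2.INTER_CUBIC);b=cv2.resize(im[170:240,350:410],None,fx=5,fy=5,interpolation=cv2.INTER_CUBIC)[:,:200]
cv2.imwrite("pics/crop.png",np.hstack([a,cv2.copyMakeBorder(b,0,75,0,0,0)])[:,:,::-1])
E
python3 m.py
```

```text
rim 1652 ctr [0.513  0.1074] size [0.1663 0.3007] ang 21.39 z [0.1003 0.1116 0.1229]
lid 2383 ctr [0.5952 0.1393] size [0.0451 0.2967] ang 21.23 z [0.1431 0.2037 0.2658]
clamp 1084 ctr [0.4524 0.1154] size [0.1854 0.1662] ang 1.04 z [0.1121 0.1212 0.1324]
mate 565 ctr [ 0.4928 -0.3207] size [0.1197 0.1748] ang 88.07 z [0.0063 0.0137 0.0222]
clamp 0.36 [0.094, 0.1, 0.102, 0.105, 0.108, 0.111, 0.113, 0.116, 0.116, 0.119, 0.121, 0.122] 0.128
clamp 0.372 [0.072, 0.075, 0.078, 0.081, 0.083, 0.086, 0.089, 0.089, 0.092, 0.094, 0.097, 0.097, 0.1, 0.1, 0.102, 0.103, 0.105, 0.166, 0.172, 0.175, 0.177, 0.181, 0.183, 0.186] 0.14
clamp 0.384 [0.075, 0.1, 0.102, 0.103, 0.103, 0.105, 0.105, 0.108, 0.108, 0.111, 0.112, 0.168, 0.169, 0.17, 0.171, 0.173, 0.174, 0.176, 0.176, 0.179, 0.179, 0.182, 0.182, 0.184] 0.137
clamp 0.396 [0.105, 0.106, 0.108, 0.108, 0.11, 0.111, 0.113, 0.113, 0.114, 0.116, 0.119, 0.186, 0.194, 0.195] 0.129
clamp 0.408 [0.095, 0.1, 0.103, 0.105, 0.108, 0.108, 0.111, 0.111, 0.113, 0.114, 0.116, 0.116, 0.119, 0.119, 0.121, 0.122, 0.125, 0.162, 0.167, 0.17, 0.173, 0.178, 0.181, 0.18
[... 3367 characters left out ...]
, -0.311, -0.311, -0.31, -0.307, -0.307, -0.275] 0.024
mate 0.524 [-0.372, -0.37, -0.367, -0.366, -0.365, -0.361, -0.36, -0.358, -0.357, -0.357, -0.348, -0.32, -0.316, -0.309, -0.308, -0.281, -0.275] 0.023
mate 0.536 [-0.371, -0.371, -0.369, -0.368, -0.365, -0.364, -0.363, -0.362, -0.359, -0.359, -0.357, -0.356, -0.354, -0.351, -0.349, -0.347, -0.345, -0.342, -0.34, -0.337, -0.332, -0.328, -0.322, -0.32] 0.023
mate 0.548 [-0.383, -0.371, -0.368, -0.366, -0.363, -0.36, -0.356, -0.353, -0.35, -0.35, -0.348, -0.344, -0.344, -0.341, -0.339, -0.337, -0.335, -0.335, -0.332, -0.331, -0.33, -0.327, -0.326, -0.325] 0.024
mate 0.56 [-0.334, -0.317, -0.291, -0.263] 0.02
mate 0.572 [-0.359, -0.325] 0.01
```

View pics/crop.png

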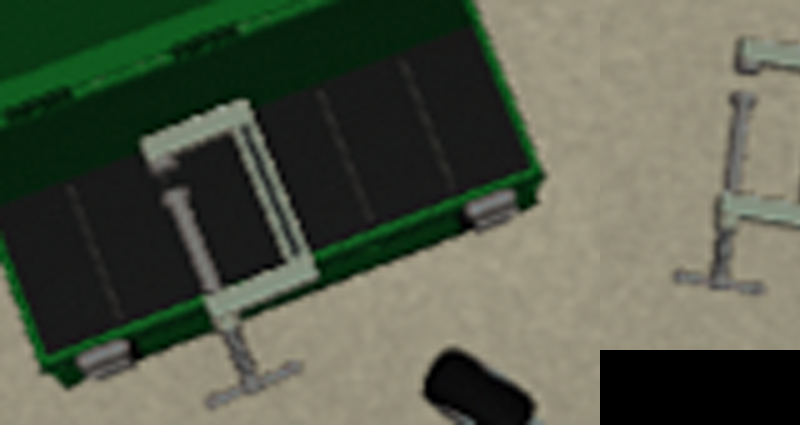

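The crop confirms the choice: a grey-white clamp, spine running from crop (245,110) to (305,270), T-bar towards the robot. The mate has the same handedness. Now I get exact poses by brightness mask.

```bash
cat > m2.py <<'E'
from h import *
z=np.load("top0.npz");im=z["im"];p=camera_params("top");
K=np.array(p["mtx"]);R=cv2.Rodrigues(np.array(p["rvec"],float))[0];t=np.array(p["tvec"],float).ravel();C=-R.T@t
def ray(u,v,h):
    d=np.stack([(u-K[0,2])/K[0,0],(v-K[1,2])/K[1,1],np.ones_like(u)],-1)@R
    return C+d*((h-C[2])/d[...,2])[...,None]
V,U=np.mgrid[:420,:560].astype(float)
h=cv2.cvtColor(im,cv2.COLOR_RGB2HSV)
print("cam",C)
def spine(lab,mask,h0):
    W=ray(U,V,h0)[mask][:,:2]
    r=cv2.minAreaRect(W.astype(np.float32));print(lab,len(W),np.round(r[0],4),np.round(r[1],4),r[2])
    return W
# clamp frame: from C-frame rectangle 110 x 64 (spine y -7 .. arms 57)
m=(h[...,1]<70)&(h[...,2]>115)&(U>212)&(U<256)&(V>175)&(V<226)
m=cv2.morphologyEx(m.astype(np.uint8),cv2.MORPH_OPEN,np.ones((3,3)))>0
W=spine("clampC",m,.126)
P=z["P"]
m2=(P[...,2]>.011)&(P[...,2]<.03)&(U>368)&(U<402)&(V>174)&(V<217)
W2=spine("mateC",m2,.016)
g=(h[...,0]>45)&(h[...,0]<80)&(h[...,1]>120)
G=P[g&(U>150)&(U<310)&(V>110)&(V<245)]
a=np.radians(-21.3+0)
# box axes
for ang in (21.3,):
    ex=np.array([np.cos(np.radians(ang)),np.sin(np.radians(ang))]);ey=np.array([-ex[1],ex[0]])
    r=G[(G[:,2]>.104)&(G[:,2]<.114)];print("rim x",np.percentile(r[:,:2]@ex,[1,99]),"y",np.percentile(r[:,:2]@ey,[.5,99.5]))
    L=G[(G[:,2]>.15)];
    for z0 in np.arange(.15,.28,.02):
        s=L[(L[:,2]>=z0)&(L[:,2]<z0+.02)]
        if len(s): print(round(z0,2),len(s),np.percentile(s[:,:2]@ex,[2,50,98]).round(4),np.percentile(s[:,:2]@ey,[1,99]).round(4))
E
python3 m2.py
python3 - <<'E'
import cv2,numpy as np
im=cv2.imread("pics/top0.png")[170:235]
h=cv2.cvtColor(im,cv2.COLOR_BGR2HSV)
print(h[12:56:4,215:258:3,2])
E
```

```text
cam [0.24821046 0.01252217 1.45186345]
clampC 293 [0.4571 0.1071] [0.1367 0.0619] 22.238073348999023
mateC 389 [ 0.5015 -0.3251] [0.0842 0.1246] 84.07723999023438
rim x [0.43670495 0.59697434] y [-0.23560183  0.06177526]
0.15 361 [0.5922 0.6041 0.6076] [-0.2336  0.0584]
0.17 379 [0.5924 0.6078 0.6108] [-0.2338  0.059 ]
0.19 336 [0.5964 0.6111 0.6134] [-0.2337  0.0587]
0.21 15 [0.593  0.5998 0.6106] [-0.2342  0.0611]
0.23 797 [0.601  0.6119 0.6219] [-0.2328  0.06  ]
0.25 311 [0.601  0.6201 0.6265] [-0.2194  0.0488]
0.27 4 [0.621  0.6219 0.6235] [-0.1356 -0.0399]
[[ 32  33  31  32  29  30 141 144 140  24  24  24  24  30  23]
 [ 33  28  87 143 143 149 120  96  53  40  24  25  24  25  32]
 [ 33  65 150  99  39  22  24  23 126 118  23  25  25  25  26]
 [ 25  23  69  30  25  25  24  24  56  38  67  26  25  25  25]
 [ 25  25  23 105  76  25  25  26  24 142 119  22  25  26  26]
 [ 24  24  24  63 112  25  25  26  25  23  58 100  26  26  27]
 [ 25  25  26  23 117  29  26  25  25  25 112 103  22  26  26]
 [ 24  26  25  26  41 110  24  26  26  27  21  65 123  94  58]
 [ 26  26  26  26  24 112  56  26  23  85 136 145 150  37  43]
 [ 25  26  26  25  25  37 122 150 144 152 105  45  39 134 157]
 [ 25  25  59  91  51  29 156 114  29  92 150 155 154 153 153]]
```

```bash
cat >> h.py <<'E'
from scipy.spatial.transform import Rotation as Ro
def go(x,y,z,yaw):
    o=sensors.get_obs();R=Ro.from_euler("xyz",o["tcp_rot"],degrees=True).as_matrix()
    s=R.T@(np.array([x,y,z])-o["ee_pos"])*1e3
    tw=-(yaw-o["tcp_rot"][2]+180)%360-180
    tw=-((yaw-o["tcp_rot"][2]+180)%360-180)
    print("at",o["ee_pos"].round(4),"yaw",o["tcp_rot"].round(2),"F",o["wrist_force"].round(1),"t",o["time"],"op",o["opening"].round(4),"-> shift",s.round(1),"twist",round(np.radians(tw),3))
E
python3 - <<'E'
from h import *
exec(open("m2.py").read().split("print(\"cam\"")[0].split("from h import *")[1])
print(ray(np.array([240,253.6]),np.array([180.4,215]),.126))
go(.44,.09,.28,200)
E
```

```text
[[0.52845528 0.10056533 0.126     ]
 [0.43091846 0.06234922 0.126     ]]Traceback (most recent call last):
  File "<stdin>", line 4, in <module>
  File "h.py", line 20, in go
    print("at",o["ee_pos"].round(4),"yaw",o["tcp_rot"].round(2),"F",o["wrist_force"].round(1),"t",o["time"],"op",o["opening"].round(4),"-> shift",s.round(1),"twist",round(np.radians(tw),3))
                                                                                                                 ^^^^^^^^^^^^^^^^^^
AttributeError: 'float' object has no attribute 'round'
```

```bash
sed -i 's/o\["opening"\].round(4)/round(o["opening"],4)/;/tw=-(yaw/d' h.py
python3 - <<'E'
from h import *
go(.45,.08,.28,201.4)
E
```

```text
at [0.2023 0.5112 0.2122] yaw [-179.93    0.    158.41] F [ 0.1  0.5 -0.1] t 0.1 op 0.0849 -> shift [-389.  -309.9  -67.5] twist -0.75
```

Call:
apply_moves([
  {"xyz":[0,0,-60],"twist":0},
  {"xyz":[-45,-35,-68],"twist":-0.15},
  {"xyz":[-90,-70,-68],"twist":-0.3},
  {"xyz":[-135,-105,-68],"twist":-0.45},
  {"xyz":[-180,-140,-68],"twist":-0.6},
])

```text
validation failed for argument at $.mo...
```

Run:
```python
from h import *
go(.45,.08,.28,201.4);print(sensors.get_obs()["q"].round(1))
```

```text
at [0.2023 0.5112 0.2122] yaw [-179.93    0.    158.41] F [ 0.1  0.5 -0.1] t 0.1 op 0.0849 -> shift [-389.  -309.9  -67.5] twist -0.75
[68.4  5.  10.  95.1 -0.  90. ]
```

Call:
apply_moves([
  {"jaw":1,"xyz":[0,0,-60],"twist":0},
  {"jaw":1,"xyz":[-45,-35,-68],"twist":-0.15},
  {"jaw":1,"xyz":[-90,-70,-68],"twist":-0.3},
  {"jaw":1,"xyz":[-135,-105,-68],"twist":-0.45},
  {"jaw":1,"xyz":[-180,-140,-68],"twist":-0.6},
])

```text
time: 0.72
ee_pos: [0.3187, 0.3134, 0.2805]
tcp_rot: [-180.0, -0.0, -166.9]
wrist_force: [0.2, 0.5, -0.0]
opening: 0.0852
grasp_force: 0.0
```

Run:
```python
from h import *
go(.45,.08,.28,201.4);print(sensors.get_obs()["q"].round(1))
```

```text
at [0.3187 0.3134 0.2805] yaw [-1.7999e+02 -1.0000e-02 -1.6690e+02] F [ 0.2  0.5 -0. ] t 0.725 op 0.0852 -> shift [ -75.  -257.1    0.6] twist -0.145
[ 44.5  -6.9   6.  102.9  -0.   31.4]
```

Call:
apply_moves([
  {"jaw":0.5,"xyz":[-15,-55,0],"twist":-0.05},
  {"jaw":0,"xyz":[-30,-110,0],"twist":-0.1},
  {"jaw":-0.15,"xyz":[-45,-165,0],"twist":-0.145},
  {"jaw":-0.15,"xyz":[-60,-215,0],"twist":-0.145},
  {"jaw":-0.15,"xyz":[-75,-257,0],"twist":-0.145},
])

```text
time: 1.35
ee_pos: [0.4488, 0.0791, 0.2806]
tcp_rot: [180.0, -0.0, -159.0]
wrist_force: [0.9, 1.0, 0.1]
opening: 0.0359
grasp_force: 0.0
```

Run:
```python
from h import *
go(.477,.088,.20,201.4)
im,d,P,p=grab("wrist","w1")
K=np.array(p["mtx"]);print(-cv2.Rodrigues(np.array(p["rvec"]))[0].T@np.array(p["tvec"]).ravel(), P[::60,::80,2].round(3))
go(.477,.088,.20,201.4)
```

```text
at [0.4488 0.0791 0.2806] yaw [ 1.8000e+02 -1.0000e-02 -1.5896e+02] F [0.9 1.  0.1] t 1.35 op 0.0359 -> shift [-29.6  -1.8  80.6] twist -0.006
[0.38393673 0.0553379  0.44143787] [[ 0.001  0.001  0.     0.001 -0.003 -0.001  0.   ]
 [ 0.    -0.       nan -0.001 -0.    -0.001 -0.002]
 [-0.    -0.001  0.001 -0.     0.001 -0.001 -0.002]
 [ 0.    -0.001  0.109  0.111  0.11   0.109 -0.001]
 [ 0.006  0.001  0.11   0.109  0.111  0.11  -0.   ]
 [-0.002  0.     0.11   0.111  0.31   0.109 -0.001]
 [-0.001  0.371  0.353  0.163  0.164  0.355  0.371]]
at [0.4507 0.0761 0.2799] yaw [-1.7990e+02 -4.0000e-02 -1.5904e+02] F [-1.1 -3.3 -2.3] t 1.4 op 0.0365 -> shift [-28.8   1.9  79.9] twist -0.008
```

View pics/w1.png

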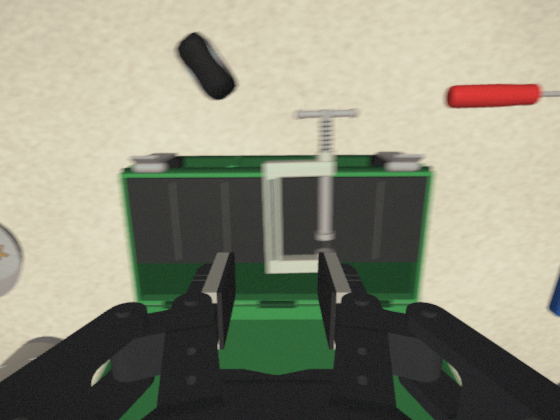

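The wrist view shows the clamp on the box: spine at columns 264–284, rows 165–270; box front edge at the top, row 165; T-bar at (327,113). I measure it again from here.

Run:
```python
from h import *
im,d,P,p=grab("wrist","w2")
h=cv2.cvtColor(im,cv2.COLOR_RGB2HSV);V,U=np.mgrid[:420,:560]
m=(h[...,1]<70)&(h[...,2]>110)&(U>250)&(U<296)&(V>158)&(V<274)&(P[...,2]>.115)&(P[...,2]<.14)
Q=P[m]
print(len(Q),np.median(Q[:,2]))
s=Q[(np.zeros(len(Q))==0)]
vv,uu=np.nonzero(m)
k=(vv>185)&(vv<255);q=P[vv[k],uu[k]][:,:2]
vx,vy,x0,y0=cv2.fitLine(q.astype(np.float32),cv2.DIST_L2,0,.01,.01).ravel()
e=np.array([vx,vy])*np.sign(vx);n=np.array([-e[1],e[0]])
print("spine yaw",np.degrees(np.arctan2(e[1],e[0])),"width",np.percentile(q@n,[1,50,99]))
a=Q[:,:2]@e;print("len",np.percentile(a,[.5,99.5]))
lo,hi=np.percentile(a,[.5,99.5]);b=np.percentile(q@n,[1,99]).mean()
o=e*(lo+hi)/2+n*b;print("origin",o)
g=(h[...,0]>45)&(h[...,0]<80)&(h[...,1]>110)&(P[...,2]>.1)&(P[...,2]<.118)&(V<300)
G=P[g];r=cv2.minAreaRect(G[:,:2].astype(np.float32));print("rim",r)
ex=np.array([np.cos(np.radians(21.2)),np.sin(np.radians(21.2))]);ey=np.array([-ex[1],ex[0]])
print(np.percentile(G[:,:2]@ex,[.5,99.5]),np.percentile(G[:,:2]@ey,[.5,99.5]))
t=o-.008*e
go(t[0],t[1],.17,np.degrees(np.arctan2(e[1],e[0]))+180)
```

```text
1617 0.1256033036398716
spine yaw 22.858812 width [-0.10841541 -0.09971163 -0.09463198]
len [0.42324346 0.53213784]
origin [0.47961324 0.09201398]
rim ((0.5025434494018555, 0.10486208647489548), (0.13767236471176147, 0.2990410625934601), 21.33229637145996)
[0.43756068 0.57491292] [-0.23306609  0.06500805]
at [0.4496 0.078  0.2799] yaw [-1.7997e+02 -7.0000e-02 -1.5914e+02] F [-0.9  0.4 -0. ] t 1.45 op 0.0362 -> shift [-25.2   2.2 109.9] twist -0.035
```

Call:
apply_moves([
  {"jaw":-0.15,"xyz":[-13,1,50],"twist":-0.02},
  {"jaw":-0.15,"xyz":[-26,2,90],"twist":-0.02},
  {"jaw":-0.15,"xyz":[-26,2,120],"twist":-0.02},
  {"jaw":-0.15,"xyz":[-26,2,130],"twist":-0.02},
  {"jaw":-0.15,"xyz":[-26,2,130],"twist":-0.02},
])

```text
time: 2.08
ee_pos: [0.4715, 0.0925, 0.151]
tcp_rot: [180.0, -0.0, -157.7]
wrist_force: [0.5, -0.7, 0.8]
opening: 0.0361
grasp_force: 0.0
```

Run:
```python
from h import *
go(.472,.089,.13,202.5)
im,d,P,p=grab("wrist","w3")
cv2.imwrite("pics/w3.png",im[100:420,150:430,::-1])
```

```text
at [0.4715 0.0925 0.151 ] yaw [ 1.7999e+02 -2.0000e-02 -1.5774e+02] F [ 0.5 -0.7  0.8] t 2.075 op 0.0361 -> shift [ 0.9 -3.4 21. ] twist -0.004
```

View pics/w3.png

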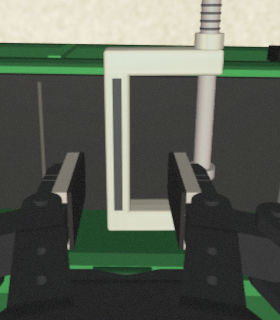

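Run:
```python
from h import *
im,d,P,p=grab("wrist","w4");o=sensors.get_obs()
h=cv2.cvtColor(im,cv2.COLOR_RGB2HSV);V,U=np.mgrid[:420,:560]
R=Ro.from_euler("xyz",o["tcp_rot"],degrees=True).as_matrix()
T=(P-o["ee_pos"])@R*1e3
print(p["mtx"])
for v in (165,180,200,220,240,260,280,300,320):
    row=T[v,240:300];k=(h[v,240:300,2]>110)&(h[v,240:300,1]<70)&(P[v,240:300,2]>.115)
    print(v,(240+np.nonzero(k)[0])[[0,-1]] if k.any() else None,row[k][[0,-1]].round(1).tolist() if k.any() else None)
# pads
for v in (270,290,310,330): print(v,T[v,200:360:8].round(0)[:,1].tolist(),T[v,200:360:8].round(0)[:,2].tolist())
```

```text
[[353.37579942   0.         276.06132641]
 [  0.         353.37579942 207.22225152]
 [  0.           0.           1.        ]]
165 [255 299] [[39.2, -10.0, 26.8], [39.2, 13.5, 27.0]]
180 [255 279] [[31.0, -10.2, 27.1], [30.8, 2.8, 28.0]]
200 [255 279] [[19.7, -10.4, 27.8], [19.7, 2.8, 27.7]]
220 [256 279] [[8.5, -9.9, 26.4], [7.8, 2.9, 28.5]]
240 [256 279] [[-4.0, -10.2, 28.2], [-3.7, 2.9, 27.4]]
260 [257 279] [[-16.2, -9.8, 27.7], [-16.0, 2.9, 27.4]]
280 [257 279] [[-29.1, -10.0, 27.9], [-28.8, 3.0, 27.3]]
300 [258 297] [[-42.1, -9.6, 27.6], [-47.8, 14.4, 37.1]]
320 [258 299] [[-56.5, -9.8, 28.7], [-55.0, 15.1, 26.4]]
270 [-29.0, -26.0, -21.0, -18.0, -17.0, -21.0, -17.0, -11.0, -6.0, nan, 4.0, 9.0, 14.0, 19.0, 24.0, 20.0, 21.0, 24.0, 28.0, 32.0] [-32.0, -32.0, -40.0, -41.0, -28.0, 42.0, 44.0, 42.0, 27.0, nan, 28.0, 42.0, 42.0, 42.0, 43.0, -25.0, -40.0, -39.0, -32.0, -31.0]
290 [-26.0, -21.0, -19.0, -17.0, -17.0, -22.0, -17.0, -12.0, -6.0, -1.0, 4.0, 9.0, 14.0, 19.0, 24.0, 20.0, 19.0, 21.0, 24.0, 28.0] [-48.0, -56.0, -55.0, -50.0, -32.0, 43.0, 43.0, 43.0, 27.0, 28.0, 28.0, 42.0, 43.0, 45.0, 42.0, -28.0, -50.0, -55.0, -54.0, -48.0]
310 [-21.0, -19.0, -18.0, -17.0, -17.0, -24.0, -18.0, -13.0, -6.0, -1.0, 4.0, 8.0, 13.0, 18.0, 23.0, 28.0, 19.0, 21.0, 21.0, 24.0] [-68.0, -68.0, -59.0, -53.0, -33.0, 55.0, 56.0, 56.0, 27.0, 26.0, 28.0, 28.0, 26.0, 28.0, 28.0, 27.0, -51.0, -57.0, -69.0, -68.0]
330 [-17.0, -16.0, -18.0, -17.0, -30.0, -24.0, -19.0, -13.0, -7.0, -2.0, 4.0, 10.0, 15.0, 21.0, 27.0, 32.0, 19.0, 21.0, 18.0, 20.0] [-86.0, -85.0, -60.0, -54.0, 56.0, 57.0, 55.0, 55.0, 56.0, 55.0, 56.0, 56.0, 56.0, 55.0, 56.0, 55.0, -53.0, -59.0, -85.0, -86.0]
```

Call:
apply_moves([
  {"jaw":-0.15,"xyz":[0,-4,10],"twist":0},
  {"jaw":-0.15,"xyz":[0,-4,20],"twist":0},
  {"jaw":-1,"xyz":[0,-4,20],"twist":0},
  {"jaw":-1,"xyz":[0,-4,20],"twist":0},
  {"jaw":-1,"xyz":[0,-4,20],"twist":0},
], grip_force=60)

```text
time: 2.8
ee_pos: [0.4734, 0.0885, 0.1311]
tcp_rot: [-180.0, 0.0, -157.8]
wrist_force: [-0.6, 0.8, 0.6]
opening: -0.0004
grasp_force: 0.0
```

Call:
apply_moves([
  {"jaw":-1,"xyz":[0,0,0],"twist":0},
  {"jaw":-1,"xyz":[0,0,-10],"twist":0},
  {"jaw":-1,"xyz":[0,0,-30],"twist":0},
  {"jaw":-1,"xyz":[0,0,-60],"twist":0},
  {"jaw":-1,"xyz":[0,0,-90],"twist":0},
])

```text
time: 3.42
ee_pos: [0.4733, 0.0885, 0.2225]
tcp_rot: [-180.0, 0.0, -157.8]
wrist_force: [1.1, -0.5, 0.4]
opening: 0.0001
grasp_force: 0.0
```

Run:
```python
from h import *
go(.504,-.239,.22,175)
im,d,P,p=grab("wrist","w5");o=sensors.get_obs()
h=cv2.cvtColor(im,cv2.COLOR_RGB2HSV)
R=Ro.from_euler("xyz",o["tcp_rot"],degrees=True).as_matrix()
T=(P-o["ee_pos"])@R*1e3
for v in (110,130,150,165,180,200,220,240):
    k=np.nonzero((h[v,200:380,2]>110)&(h[v,200:380,1]<70)&(T[v,200:380,2]<60))[0]
    print(v,[(200+k[i],T[v,200+k[i]].round(1).tolist()) for i in (0,-1)] if len(k) else None)
```

```text
at [0.4733 0.0885 0.2225] yaw [-1.7999e+02  3.0000e-02 -1.5775e+02] F [ 1.1 -0.5  0.4] t 3.425 op 0.0001 -> shift [  95.5 -314.8    2.5] twist 0.476
110 None
130 None
150 None
165 None
180 None
200 None
220 None
240 None
```

Run:
```python
from h import *
im,d,P,p=grab("wrist","w6");o=sensors.get_obs();print(o["ee_pos"],o["opening"])
```

```text
[0.47441924 0.08870508 0.22472562] 5.200697788360806e-05
```

View pics/w6.png

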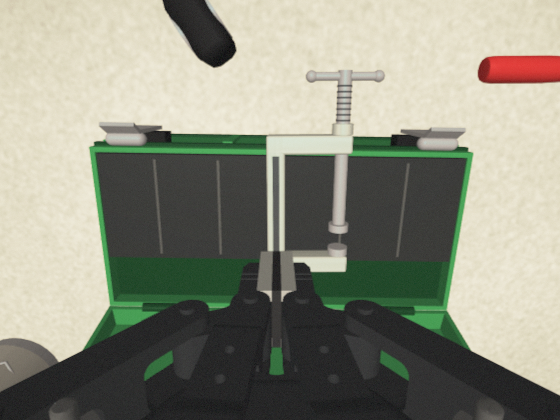

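The fingers closed on nothing, and the clamp's spine is still at columns 268–285, rows 150–260. I measure where the fingertips and the clamp really are.

Run:
```python
from h import *
im,d,P,p=grab("wrist","w7");o=sensors.get_obs()
R=Ro.from_euler("xyz",o["tcp_rot"],degrees=True).as_matrix()
T=(P-o["ee_pos"])@R*1e3
for v in range(140,300,8): print(v,T[v,262:292:4].round(0).tolist()[1:-1])
```

```text
140 [[37.0, -9.0, 185.0], [45.0, -3.0, 97.0], [45.0, -0.0, 97.0], [45.0, 2.0, 97.0], [45.0, 5.0, 96.0], [45.0, 8.0, 96.0]]
148 [[37.0, -7.0, 120.0], [39.0, -3.0, 98.0], [39.0, -1.0, 98.0], [39.0, 2.0, 97.0], [39.0, 5.0, 96.0], [39.0, 8.0, 98.0]]
156 [[31.0, -7.0, 113.0], [33.0, -3.0, 96.0], [33.0, -1.0, 98.0], [33.0, 2.0, 97.0], [33.0, 5.0, 98.0], [31.0, 9.0, 114.0]]
164 [[25.0, -7.0, 113.0], [27.0, -3.0, 97.0], [28.0, -1.0, 96.0], [27.0, 2.0, 97.0], [27.0, 5.0, 97.0], [25.0, 9.0, 113.0]]
172 [[19.0, -7.0, 113.0], [21.0, -4.0, 97.0], [21.0, -1.0, 98.0], [22.0, 2.0, 97.0], [22.0, 5.0, 96.0], [18.0, 9.0, 114.0]]
180 [[12.0, -7.0, 112.0], [15.0, -4.0, 97.0], [15.0, -1.0, 98.0], [15.0, 2.0, 98.0], [15.0, 5.0, 98.0], [12.0, 9.0, 112.0]]
188 [[6.0, -7.0, 113.0], [9.0, -4.0, 97.0], [9.0, -1.0, 97.0], [9.0, 2.0, 97.0], [9.0, 5.0, 97.0], [6.0, 9.0, 112.0]]
196 [[-1.0, -7.0, 113.0], [3.0, -4.0, 96.0], [3.0, -1.0, 96.0], [3.0, 2.0, 95.0], [3.0, 6.0, 98.0], [-1.0, 9.0, 113.0]]
204 [[-8.0, -7.0, 113.0], [-3.0, -4.0, 98.0], [-3.0, -1.0, 98.0], [-3.0, 2.0, 97.0], [-3.0, 6.0, 98.0], [-7.0, 9.0, 112.
[... 705 characters left out ...]
 0.0, -25.0], [10.0, 2.0, -25.0], [10.0, 4.0, -25.0], [10.0, 5.0, -24.0]]
260 [[9.0, -3.0, -32.0], [10.0, -1.0, -33.0], [10.0, 0.0, -33.0], [10.0, 2.0, -33.0], [10.0, 3.0, -33.0], [10.0, 5.0, -34.0]]
268 [[10.0, -3.0, -40.0], [10.0, -1.0, -41.0], [10.0, 0.0, -41.0], [10.0, 2.0, -40.0], [10.0, 3.0, -40.0], [10.0, 5.0, -41.0]]
276 [[10.0, -3.0, -47.0], [10.0, -1.0, -47.0], [10.0, 0.0, -47.0], [10.0, 2.0, -47.0], [10.0, 3.0, -47.0], [9.0, 5.0, -46.0]]
284 [[10.0, -2.0, -53.0], [10.0, -1.0, -53.0], [10.0, 0.0, -52.0], [10.0, 2.0, -53.0], [10.0, 3.0, -53.0], [10.0, 5.0, -53.0]]
292 [[9.0, -2.0, -57.0], [9.0, -1.0, -57.0], [9.0, 0.0, -57.0], [9.0, 2.0, -57.0], [9.0, 3.0, -57.0], [9.0, 4.0, -57.0]]
```

Run:
```python
from h import *
z=np.load("w7.npz");o=sensors.get_obs()
R=Ro.from_euler("xyz",o["tcp_rot"],degrees=True).as_matrix()
T=(z["P"]-o["ee_pos"])@R*1e3
print([(v,T[v,274].round(1).tolist()) for v in range(246,256)])
im,d,P,p=grab("scene","s1")
# gripper points near the TCP seen by the scene camera, lowest heights
k=(np.hypot(P[...,0]-o["ee_pos"][0],P[...,1]-o["ee_pos"][1])<.03)&(P[...,2]>.14)
print(k.sum(),np.percentile(P[k][:,2],[0,1,3,10]) if k.any() else None,o["ee_pos"])
```

```text
[(246, [-37.8, -0.6, 97.4]), (247, [-38.8, -0.6, 97.7]), (248, [-39.4, -0.6, 97.1]), (249, [-40.2, -0.6, 97.0]), (250, [-41.1, -0.6, 97.1]), (251, [9.8, 0.2, -24.0]), (252, [9.9, 0.2, -25.2]), (253, [9.8, 0.2, -26.2]), (254, [9.8, 0.2, -27.2]), (255, [10.3, 0.2, -29.2])]
478 [0.24042661 0.24670666 0.25206087 0.26200185] [0.47405052 0.08862107 0.22280446]
```

Both cameras agree: the real fingertips sit about 23 mm above the reported TCP height, so the reading is about 40 mm low. The other axes fit. I descend on that basis, in checked steps.

Call:
apply_moves([
  {"jaw":-0.15,"xyz":[0,0,0],"twist":0},
  {"jaw":-0.15,"xyz":[0,0,45],"twist":0},
  {"jaw":-0.15,"xyz":[0,0,85],"twist":0},
  {"jaw":-0.15,"xyz":[0,0,100],"twist":0},
  {"jaw":-0.15,"xyz":[0,0,106],"twist":0},
])

```text
time: 4.25
ee_pos: [0.473, 0.0884, 0.1144]
tcp_rot: [180.0, -0.1, -157.8]
wrist_force: [-0.0, -0.7, 0.2]
opening: 0.0357
grasp_force: 0.0
```

Call:
apply_moves([
  {"jaw":-0.15,"xyz":[0,0,6],"twist":0},
  {"jaw":-0.15,"xyz":[0,0,12],"twist":0},
  {"jaw":-0.15,"xyz":[0,0,18],"twist":0},
  {"jaw":-0.15,"xyz":[0,0,22],"twist":0},
  {"jaw":-0.15,"xyz":[0,0,22],"twist":0},
])

```text
time: 4.88
ee_pos: [0.4732, 0.0885, 0.0925]
tcp_rot: [180.0, -0.0, -157.8]
wrist_force: [0.7, 0.5, 0.5]
opening: 0.0359
grasp_force: 0.0
```

Run:
```python
from h import *
im,d,P,p=grab("wrist","w8");o=sensors.get_obs()
R=Ro.from_euler("xyz",o["tcp_rot"],degrees=True).as_matrix()
T=(P-o["ee_pos"])@R*1e3;print(o["ee_pos"],o["wrist_force"],o["opening"])
for v in range(225,300,12): print(v,P[v,220:340:6,2].round(3).tolist(),T[v,220:340:6,1].round(0).tolist())
```

```text
[0.47327791 0.08849341 0.09277925] [0.11225321 0.10696341 0.66644312] 0.03632990815866288
225 [0.11, 0.11, 0.11, 0.11, 0.11, 0.11, 0.108, 0.126, 0.125, 0.126, 0.126, 0.126, 0.124, 0.109, 0.11, 0.11, 0.11, 0.11, 0.108, 0.109] [-23.0, -20.0, -18.0, -15.0, -13.0, -10.0, -8.0, -4.0, -2.0, 0.0, 3.0, 5.0, 7.0, 11.0, 13.0, 16.0, 18.0, 21.0, 24.0, 26.0]
237 [0.11, 0.11, 0.11, 0.109, 0.109, 0.109, 0.109, 0.126, 0.126, 0.126, 0.126, 0.125, 0.125, 0.11, 0.111, 0.109, 0.108, 0.109, 0.11, 0.109] [-23.0, -21.0, -18.0, -15.0, -13.0, -10.0, -8.0, -4.0, -2.0, 0.0, 3.0, 5.0, 7.0, 11.0, 13.0, 16.0, 19.0, 21.0, 24.0, 26.0]
249 [0.11, 0.11, 0.109, 0.109, 0.11, 0.11, 0.111, 0.126, 0.125, 0.125, 0.125, 0.126, 0.123, 0.11, 0.109, 0.109, 0.11, 0.109, 0.109, 0.11] [-23.0, -21.0, -18.0, -16.0, -13.0, -10.0, -8.0, -4.0, -2.0, 0.0, 3.0, 5.0, 7.0, 11.0, 13.0, 16.0, 19.0, 21.0, 24.0, 26.0]
261 [0.125, 0.125, 0.12, 0.109, 0.109, 0.109, 0.11, 0.126, 0.127, 0.126, 0.126, 0.127, 0.123, 0.11, 0.111, 0.109, 0.11, 0.123, 0.125, 0.125] [-21.0, -19.0, -17.0, -16.0, -13.0, -10.0, -8.0, -4.0, -2.0, 0.0, 3.0, 5.0, 8.0, 11.0, 13.0, 16.0, 19.0, 19.0, 22.0, 24.0]
273 [0.135, 0.136, 0.122, 0.11, 0.11, 0.111, 0.109, 0.126, 0.125, 0.126, 0.125, 0.127, 0.124, 0.11, 0.11, 0.109, 0.11, 0.124, 0.135, 0.135] [-19.0, -17.0, -17.0, -16.0, -13.0, -10.0, -8.0, -4.0, -2.0, 0.0, 3.0, 5.0, 8.0, 11.0, 14.0, 16.0, 19.0, 20.0, 20.0, 22.0]
285 [0.145, 0.14, 0.124, 0.11, 0.109, 0.11, 0.109, 0.126, 0.126, 0.125, 0.125, 0.126, 0.124, 0.109, 0.11, 0.11, 0.111, 0.127, 0.141, 0.146] [-18.0, -17.0, -17.0, -16.0, -13.0, -11.0, -8.0, -4.0, -2.0, 0.0, 3.0, 5.0, 8.0, 11.0, 14.0, 16.0, 19.0, 19.0, 19.0, 21.0]
297 [0.149, 0.14, 0.125, 0.11, 0.11, 0.11, 0.111, 0.127, 0.125, 0.126, 0.126, 0.126, 0.11, 0.11, 0.11, 0.11, 0.109, 0.127, 0.142, 0.149] [-17.0, -17.0, -17.0, -16.0, -13.0, -11.0, -8.0, -5.0, -2.0, 0.0, 3.0, 5.0, 8.0, 11.0, 14.0, 17.0, 19.0, 19.0, 19.0, 20.0]
```

Call:
apply_moves([
  {"jaw":-0.15,"xyz":[0,0,4],"twist":0},
  {"jaw":-0.8,"xyz":[0,0,4],"twist":0},
  {"jaw":-1,"xyz":[0,0,4],"twist":0},
  {"jaw":-1,"xyz":[0,0,4],"twist":0},
  {"jaw":-1,"xyz":[0,0,4],"twist":0},
], grip_force=60)

```text
time: 5.55
ee_pos: [0.4751, 0.0889, 0.092]
tcp_rot: [-179.9, 0.3, -157.8]
wrist_force: [-0.5, -0.3, 19.3]
opening: 0.0125
grasp_force: 65.5
```

Call:
apply_moves([
  {"jaw":-1,"xyz":[0,0,0],"twist":0},
  {"jaw":-1,"xyz":[0,0,-10],"twist":0},
  {"jaw":-1,"xyz":[0,0,-30],"twist":0},
  {"jaw":-1,"xyz":[0,0,-60],"twist":0},
  {"jaw":-1,"xyz":[0,0,-90],"twist":0},
])

```text
time: 6.18
ee_pos: [0.4729, 0.0884, 0.1793]
tcp_rot: [180.0, -0.1, -157.8]
wrist_force: [0.1, 0.6, -2.4]
opening: 0.0126
grasp_force: 58.8
```

Run:
```python
from h import *
im,d,P,p=grab("wrist","w9");o=sensors.get_obs();print(o["ee_pos"],o["wrist_force"],o["opening"])
R=Ro.from_euler("xyz",o["tcp_rot"],degrees=True).as_matrix()
T=(P-o["ee_pos"])@R*1e3
h=cv2.cvtColor(im,cv2.COLOR_RGB2HSV)
k=(h[...,1]<80)&(h[...,2]>80)&(T[...,2]>-50)&(T[...,2]<10)&(T[...,0]>14)
print(T[k].min(0),T[k].max(0))
for a,b in((15,35),(35,55),(55,80),(80,110)):
    q=T[k&(T[...,0]>a)&(T[...,0]<b)];print(a,len(q),q.min(0).round(1) if len(q) else "",q.max(0).round(1) if len(q) else "",np.median(q[:,2]) if len(q) else "")
go(.504,-.239,.18,172)
```

```text
[0.47405418 0.0886217  0.18334516] [-1.47206747 -0.79263572  2.09959482] 0.012477539914911845
[ 14.00424975  -5.54749205 -32.68501462] [ 95.33628622  78.55714875 -16.06108831]
15 3052 [ 15.   -5.5 -32.5] [ 35.   56.3 -20.2] -29.106951942929932
35 7677 [ 35.   -5.5 -32.7] [ 55.   58.5 -16.3] -29.819552813787727
55 2224 [ 55.   43.1 -31.4] [ 80.   58.9 -16.1] -26.715151305847183
80 4012 [ 80.   23.2 -29.7] [ 95.3  78.6 -20.4] -25.53789506091688
at [0.4741 0.0886 0.1833] yaw [-179.95    0.21 -157.76] F [-1.5 -0.8  2.1] t 6.225 op 0.0125 -> shift [  96.3 -314.6    3.2] twist 0.528
```

The grasp holds: opening 12.5 mm, and the clamp hangs level. Carry it to beside the mate.

Call:
apply_moves([
  {"jaw":-1,"xyz":[16,-50,0],"twist":0.1},
  {"jaw":-1,"xyz":[32,-105,0],"twist":0.2},
  {"jaw":-1,"xyz":[48,-160,0],"twist":0.3},
  {"jaw":-1,"xyz":[64,-210,0],"twist":0.4},
  {"jaw":-1,"xyz":[80,-260,0],"twist":0.5},
])

```text
time: 6.85
ee_pos: [0.4973, -0.1842, 0.1781]
tcp_rot: [180.0, -0.0, 173.4]
wrist_force: [0.6, 0.4, -1.5]
opening: 0.0126
grasp_force: 59.1
```

Run:
```python
from h import *
go(.504,-.239,0.02,172)
im,d,P,p=grab("wrist","w10")
go(.504,-.239,0.02,172)
```

```text
at [ 0.4973 -0.1842  0.1781] yaw [ 1.7999e+02 -5.0000e-02  1.7340e+02] F [ 0.6  0.4 -1.5] t 6.85 op 0.0126 -> shift [-13.1 -53.7 158.1] twist 0.024
at [ 0.4974 -0.1892  0.1775] yaw [-1.7986e+02 -5.0000e-02  1.7295e+02] F [-4.3 -3.  -3.9] t 6.9 op 0.0123 -> shift [-12.8 -48.2 157.6] twist 0.017
```

View pics/w10.png

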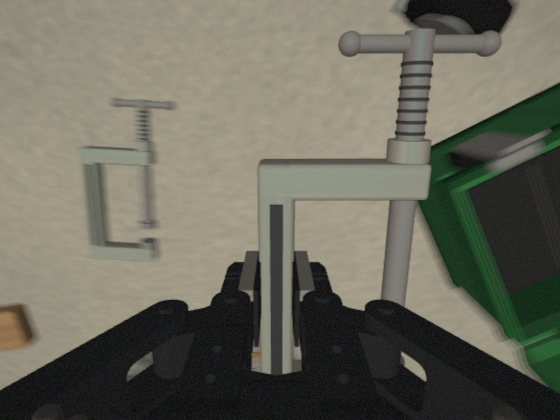

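The picture shows the held clamp parallel to the mate (mate spine at columns 85–100), with free shelf between them. I lower it here, slowly at the end.

Call:
apply_moves([
  {"jaw":-1,"xyz":[-13,-48,0],"twist":0.02},
  {"jaw":-1,"xyz":[-13,-48,40],"twist":0.02},
  {"jaw":-1,"xyz":[-13,-48,85],"twist":0.02},
  {"jaw":-1,"xyz":[-13,-48,130],"twist":0.02},
  {"jaw":-1,"xyz":[-13,-48,165],"twist":0.02},
])

```text
time: 7.52
ee_pos: [0.5041, -0.2311, 0.0109]
tcp_rot: [180.0, -0.1, 172.4]
wrist_force: [-0.0, 0.1, -1.9]
opening: 0.0124
grasp_force: 59.5
```

Call:
apply_moves([
  {"jaw":-1,"xyz":[0,0,8],"twist":0},
  {"jaw":-1,"xyz":[0,0,14],"twist":0},
  {"jaw":-1,"xyz":[0,0,18],"twist":0},
  {"jaw":-1,"xyz":[0,0,21],"twist":0},
  {"jaw":-1,"xyz":[0,0,21],"twist":0},
])

```text
time: 8.15
ee_pos: [0.5054, -0.2317, -0.0069]
tcp_rot: [-180.0, 0.0, 172.4]
wrist_force: [-0.2, 0.3, -1.6]
opening: 0.0125
grasp_force: 59.6
```

Call:
apply_moves([
  {"jaw":-1,"xyz":[0,0,2],"twist":0},
  {"jaw":-1,"xyz":[0,0,3],"twist":0},
  {"jaw":-1,"xyz":[0,0,4],"twist":0},
  {"jaw":-1,"xyz":[0,0,5],"twist":0},
  {"jaw":-1,"xyz":[0,0,5],"twist":0},
])

```text
time: 8.78
ee_pos: [0.5052, -0.2315, -0.0123]
tcp_rot: [180.0, -0.0, 172.4]
wrist_force: [0.4, 0.4, -2.6]
opening: 0.0127
grasp_force: 59.6
```

Call:
apply_moves([
  {"jaw":-1,"xyz":[0,0,1],"twist":0},
  {"jaw":-1,"xyz":[0,0,2],"twist":0},
  {"jaw":-1,"xyz":[0,0,3],"twist":0},
  {"jaw":-1,"xyz":[0,0,3],"twist":0},
])

```text
time: 9.28
ee_pos: [0.5052, -0.2315, -0.0153]
tcp_rot: [180.0, -0.0, 172.4]
wrist_force: [-0.1, 1.5, -2.0]
opening: 0.0125
grasp_force: 59.6
```

Call:
apply_moves([
  {"jaw":-1,"xyz":[0,0,1],"twist":0},
  {"jaw":-1,"xyz":[0,0,2],"twist":0},
  {"jaw":-1,"xyz":[0,0,2],"twist":0},
])

```text
time: 9.65
ee_pos: [0.5051, -0.2316, -0.0173]
tcp_rot: [180.0, -0.0, 172.4]
wrist_force: [-0.5, -0.0, -2.1]
opening: 0.0124
grasp_force: 59.6
```

Run:
```python
from h import *
im,d,P,p=grab("wrist","w11");o=sensors.get_obs();print(o["ee_pos"],o["wrist_force"])
R=Ro.from_euler("xyz",o["tcp_rot"],degrees=True).as_matrix()
T=(P-o["ee_pos"])@R*1e3
k=(T[...,0]>20)&(T[...,0]<50)&(abs(T[...,1])<6);print(np.percentile(P[k][:,2],[5,50,95]))
k=(T[...,0]>90)&(T[...,0]<130)&(abs(T[...,1])<6);print(np.percentile(P[k][:,2],[5,50,95]))
```

```text
[ 0.50520776 -0.23155603 -0.01727673] [-0.02949045  1.1310177  -1.98416197]
[0.00906511 0.01644647 0.01755675]
[-0.00141201 -0.00027427  0.00089215]
```

Call:
apply_moves([
  {"jaw":-1,"xyz":[0,0,1],"twist":0},
  {"jaw":-1,"xyz":[0,0,1.5],"twist":0},
  {"jaw":-1,"xyz":[0,0,1.5],"twist":0},
])

```text
time: 10.07
ee_pos: [0.5053, -0.2317, -0.018]
tcp_rot: [-180.0, 0.0, 172.4]
wrist_force: [-4.2, 1.3, 5.5]
opening: 0.0126
grasp_force: 62.8
```

Contact with the shelf (+5.5 N). Release and rise.

Call:
apply_moves([
  {"jaw":-0.4,"xyz":[0,0,0],"twist":0},
  {"jaw":-0.15,"xyz":[0,0,0],"twist":0},
  {"jaw":-0.15,"xyz":[0,0,0],"twist":0},
  {"jaw":-0.15,"xyz":[0,0,-20],"twist":0},
  {"jaw":-0.15,"xyz":[0,0,-60],"twist":0},
], grip_force=20)

```text
time: 10.7
ee_pos: [0.5041, -0.2311, 0.0403]
tcp_rot: [179.9, -0.2, 172.4]
wrist_force: [0.7, -0.2, -0.3]
opening: 0.036
grasp_force: 0.0
```

Call:
apply_moves([
  {"jaw":-0.15,"xyz":[0,0,-60],"twist":0},
  {"jaw":-0.15,"xyz":[0,0,-120],"twist":0},
  {"jaw":-0.15,"xyz":[0,0,-180],"twist":0},
  {"jaw":-0.15,"xyz":[0,0,-230],"twist":0},
  {"jaw":-0.15,"xyz":[0,0,-230],"twist":0},
])

```text
time: 11.32
ee_pos: [0.5064, -0.2321, 0.2757]
tcp_rot: [-179.9, 0.4, 172.5]
wrist_force: [0.8, 0.1, 1.1]
opening: 0.0365
grasp_force: 0.0
```

Run:
```python
from h import *
im,d,P,p=grab("wrist","w12");im,d,P2,p=grab("top","t2")
for n,Q in(("w",P),("t",P2)):
    k=(Q[...,0]>.43)&(Q[...,0]<.57)&(Q[...,1]>-.27)&(Q[...,1]<-.15)&(Q[...,2]>.006)&(Q[...,2]<.05)
    print(n,k.sum(),np.percentile(Q[k],[1,50,99],axis=0).round(3).tolist() if k.any() else "")
# lid in top
h=cv2.cvtColor(im,cv2.COLOR_RGB2HSV);g=(h[...,0]>45)&(h[...,0]<80)&(h[...,1]>110)
G=P2[g];G=G[(G[:,2]>.14)&(G[:,2]<.3)&(G[:,0]>.45)&(G[:,1]>-.1)&(G[:,1]<.35)]
ex=np.array([np.cos(np.radians(21.3)),np.sin(np.radians(21.3))]);ey=np.array([-ex[1],ex[0]])
t=G[G[:,2]>.255];print(len(t),np.percentile(t[:,:2]@ex,[2,50,98]),np.percentile(t[:,:2]@ey,[2,50,98]),t[:,2].max())
c=.577*ex-.0855*ey
L=(.577+.0485)*ex-.0855*ey;print("lip",L)
go(L[0],L[1],.25,111.3)
print(sensors.get_obs()["q"].round(1))
```

```text
w 2877 [[0.434, -0.241, 0.008], [0.499, -0.205, 0.015], [0.568, -0.168, 0.017]]
t 351 [[0.434, -0.247, 0.006], [0.528, -0.192, 0.014], [0.569, -0.164, 0.022]]
170 [0.60544604 0.62218474 0.62742225] [-0.17264948 -0.08838497 -0.03445127] 0.27032831433716664
lip [0.61383084 0.14755404]
at [ 0.5055 -0.2317  0.2712] yaw [-1.7999e+02  2.0000e-02  1.7245e+02] F [-0.4  0.2 -1.3] t 11.425 op 0.0363 -> shift [-57.5 390.2  21.1] twist 1.067
[-24.6   7.6  19.6 101.9  -0.  -17.1]
```

Clamp lies flat on the shelf (top at 0.016 m). Next, the lid: rise, cross over and turn the gripper.

Call:
apply_moves([
  {"jaw":-0.15,"xyz":[0,20,-25],"twist":0.15},
  {"jaw":-0.15,"xyz":[-10,70,-25],"twist":0.3},
  {"jaw":-0.15,"xyz":[-20,120,-25],"twist":0.45},
  {"jaw":-0.15,"xyz":[-25,170,-25],"twist":0.6},
  {"jaw":-0.15,"xyz":[-30,220,-25],"twist":0.75},
])

```text
time: 12.05
ee_pos: [0.5637, -0.0158, 0.2944]
tcp_rot: [-179.9, -0.1, 129.2]
wrist_force: [0.5, -0.6, 0.5]
opening: 0.0366
grasp_force: 0.0
```

Run:
```python
from h import *
go(.6138,.1476,.295,111.3)
```

```text
at [ 0.5637 -0.0158  0.2944] yaw [-1.7988e+02 -1.0000e-01  1.2919e+02] F [ 0.5 -0.6  0.5] t 12.05 op 0.0366 -> shift [ 95.  142.1  -0.8] twist 0.312
```

Call:
apply_moves([
  {"jaw":-0.15,"xyz":[30,45,0],"twist":0.15},
  {"jaw":-0.15,"xyz":[60,90,0],"twist":0.31},
  {"jaw":-0.15,"xyz":[95,142,0],"twist":0.31},
  {"jaw":-0.15,"xyz":[95,142,0],"twist":0.31},
  {"jaw":-0.15,"xyz":[95,142,0],"twist":0.31},
])

```text
time: 12.68
ee_pos: [0.6128, 0.1462, 0.2947]
tcp_rot: [-179.8, -0.0, 111.8]
wrist_force: [-0.4, 0.1, 0.5]
opening: 0.0366
grasp_force: 0.0
```

Run:
```python
from h import *
im,d,P,p=grab("wrist","w13");im2,d2,P2,p2=grab("scene","s3")
go(.6138,.1476,.295,111.3)
print(sensors.get_obs()["q"].round(1))
cv2.imwrite("pics/c13.png",np.hstack([cv2.resize(im[:,:,::-1],(400,300)),cv2.resize(im2[:260,150:500,::-1],(400,300))]))
o=sensors.get_obs();R=Ro.from_euler("xyz",o["tcp_rot"],degrees=True).as_matrix()
T=(P-o["ee_pos"])@R*1e3
h=cv2.cvtColor(im,cv2.COLOR_RGB2HSV);g=(h[...,0]>45)&(h[...,0]<80)&(h[...,1]>110)
k=g&(P[...,2]>.235);Q=T[k];
print(k.sum(),np.percentile(Q,[1,50,99],axis=0).round(1).tolist())
for z0 in np.arange(-20,50,8):
    s=Q[(Q[:,2]>=z0)&(Q[:,2]<z0+8)];print(z0,len(s),np.percentile(s,[3,50,97],axis=0).round(1).tolist() if len(s) else "")
```

```text
at [0.6128 0.1451 0.296 ] yaw [-179.96    0.    111.66] F [-0.5  0.3 -0. ] t 12.775 op 0.0362 -> shift [2.  1.8 1. ] twist 0.006
[ 13.3  20.3  37.8 107.5  -0.   81.7]
14926 [[-104.3, -20.9, 28.8], [29.8, -9.0, 49.2], [123.8, 4.6, 52.5]]
-20 20 [[-3.7, -17.0, -19.9], [1.2, -16.9, -19.2], [7.0, -16.7, -18.0]]
-12 0 
-4 0 
4 0 
12 0 
20 6 [[1.0, 0.5, 27.7], [36.8, 1.4, 27.8], [53.1, 2.1, 28.0]]
28 1997 [[-47.7, -1.4, 28.8], [8.8, 2.0, 30.0], [54.6, 4.9, 35.0]]
36 554 [[-47.7, -16.2, 36.2], [26.2, -2.1, 40.9], [122.0, -1.4, 43.9]]
44 11817 [[-98.6, -20.4, 45.0], [36.3, -11.2, 49.6], [120.8, -0.9, 51.7]]
```

View pics/c13.png

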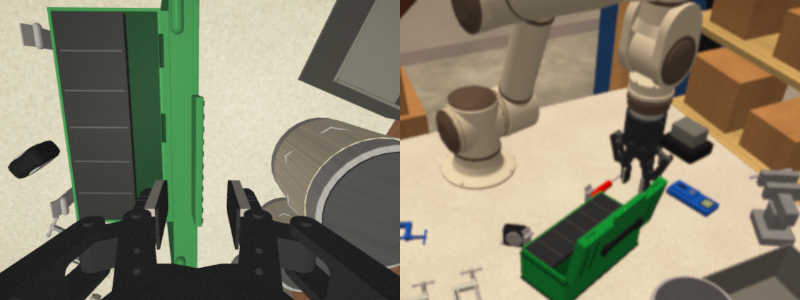

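Left: wrist view with the lip edge (about column 185 in the half-picture) centred between the pads. Right: scene view, gripper above the upright lid. I close to a 20 mm gap and straddle the lip by 10 mm.

Call:
apply_moves([
  {"jaw":-0.53,"xyz":[2,1,0],"twist":0.006},
  {"jaw":-0.53,"xyz":[2,1,20],"twist":0.006},
  {"jaw":-0.53,"xyz":[2,1,40],"twist":0.006},
  {"jaw":-0.53,"xyz":[2,1,52],"twist":0.006},
  {"jaw":-0.53,"xyz":[2,1,59],"twist":0.006},
])

```text
time: 13.4
ee_pos: [0.6132, 0.1479, 0.2371]
tcp_rot: [180.0, 0.0, 111.3]
wrist_force: [0.4, -0.1, 0.2]
opening: 0.02
grasp_force: 0.0
```

```bash
cat > lid.py <<'E'
from h import *
# lid angle from green/lip points seen by the top camera and tool pose in box frame (hinge origin)
def lid(n="top"):
    im,d,P,p=grab(n,"l_"+n);h=cv2.cvtColor(im,cv2.COLOR_RGB2HSV);g=(h[...,0]>45)&(h[...,0]<80)&(h[...,1]>110)
    ex=np.array([np.cos(np.radians(21.3)),np.sin(np.radians(21.3))]);ey=np.array([-ex[1],ex[0]])
    B=np.stack([P[...,:2]@ex-.577,P[...,:2]@ey+.0865,P[...,2]-.110],-1)
    k=g&(abs(B[...,1])<.15)&(B[...,2]>.012)&(B[...,0]>-.2)&(B[...,0]<.09);Q=B[k]
    r=np.hypot(Q[:,0],Q[:,2]);s=Q[(r>.152)&(r<.17)]
    a=np.arctan2(s[:,2],-s[:,0])-np.arctan2(20,162)
    o=sensors.get_obs();e=o["ee_pos"]
    print("lid n",len(s),np.percentile(a,[5,50,95]).round(3) if len(s) else "","tool x",round((e[:2]@ex-.577)*1e3,1),"tip z",round((e[2]+.019-.11)*1e3,1),"F",o["wrist_force"].round(1),"op",round(o["opening"],4),"t",o["time"],"yaw",o["tcp_rot"].round(1)[2])
E
python3 -c "
from lid import *
lid();lid('scene')"
```

```text
lid n 1 [0.03 0.03 0.03] tool x 48.0 tip z 145.4 F [-0.2  0.  -0.5] op 0.0202 t 13.45 yaw 111.3
lid n 97 [1.696 1.759 1.779] tool x 48.1 tip z 146.0 F [ 0.2  0.9 -0.1] op 0.0202 t 13.5 yaw 111.3
```

Call:
apply_moves([
  {"jaw":-0.53,"xyz":[0,-10,-2],"twist":0},
  {"jaw":-0.53,"xyz":[0,-20,-4],"twist":0},
  {"jaw":-0.53,"xyz":[0,-30,-5],"twist":0},
  {"jaw":-0.53,"xyz":[0,-40,-5],"twist":0},
  {"jaw":-0.53,"xyz":[0,-50,-6],"twist":0},
])

```text
time: 14.12
ee_pos: [0.5659, 0.1299, 0.2433]
tcp_rot: [-180.0, 0.0, 111.4]
wrist_force: [-0.3, 0.9, 0.8]
opening: 0.0198
grasp_force: 0.1
```

```bash
python3 -c "
from lid import *
lid('scene')"
```

```text
lid n 90 [1.459 1.49  1.507] tool x -3.3 tip z 152.9 F [ 0.5 -0.4  1.1] op 0.0203 t 14.175 yaw 111.4
```

Call:
apply_moves([
  {"jaw":-0.53,"xyz":[0,-6,0],"twist":0},
  {"jaw":-0.53,"xyz":[0,-12,0],"twist":0},
  {"jaw":-0.53,"xyz":[0,-18,0],"twist":0},
  {"jaw":-0.53,"xyz":[0,-24,1],"twist":0},
  {"jaw":-0.53,"xyz":[0,-30,2],"twist":0},
])

```text
time: 14.8
ee_pos: [0.5384, 0.1191, 0.2411]
tcp_rot: [-180.0, -0.0, 111.4]
wrist_force: [-0.3, -0.0, 0.3]
opening: 0.0202
grasp_force: 0.0
```

```bash
python3 -c "
from lid import *
lid('scene')"
```

```text
lid n 87 [1.277 1.296 1.386] tool x -32.6 tip z 150.3 F [0.2 0.3 1.2] op 0.0195 t 14.85 yaw 111.4
```

Call:
apply_moves([
  {"jaw":-0.53,"xyz":[0,-4,0],"twist":0},
  {"jaw":-0.53,"xyz":[0,-8,1],"twist":0},
  {"jaw":-0.53,"xyz":[0,-12,2],"twist":0},
  {"jaw":-0.53,"xyz":[0,-16,3],"twist":0},
  {"jaw":-0.53,"xyz":[0,-20,5],"twist":0},
])

```text
time: 15.48
ee_pos: [0.5199, 0.1119, 0.2363]
tcp_rot: [180.0, 0.0, 111.4]
wrist_force: [-0.4, -0.5, -0.0]
opening: 0.0202
grasp_force: 0.2
```

```bash
python3 -c "
from lid import *
lid('scene')"
```

```text
lid n 106 [1.064 1.1   1.224] tool x -52.3 tip z 145.1 F [ 0.5 -0.2  0.4] op 0.0202 t 15.525 yaw 111.4
```

Call:
apply_moves([
  {"jaw":-0.46,"xyz":[0,-6,3],"twist":0},
  {"jaw":-0.4,"xyz":[0,-12,7],"twist":0},
  {"jaw":-0.33,"xyz":[0,-18,11],"twist":0},
  {"jaw":-0.26,"xyz":[0,-23,15],"twist":0},
  {"jaw":-0.2,"xyz":[0,-28,20],"twist":0},
])

```text
time: 16.15
ee_pos: [0.4937, 0.1016, 0.216]
tcp_rot: [-180.0, 0.0, 111.4]
wrist_force: [-1.0, -0.1, 1.9]
opening: 0.0344
grasp_force: 0.8
```

```bash
python3 -c "
from lid import *
lid('scene')"
```

```text
lid n 119 [0.829 0.852 0.876] tool x -80.7 tip z 124.5 F [ 0.6 -0.9  1. ] op 0.0342 t 16.2 yaw 111.4
```

Call:
apply_moves([
  {"jaw":-0.12,"xyz":[0,-5,5],"twist":0},
  {"jaw":-0.04,"xyz":[0,-10,10],"twist":0},
  {"jaw":0.03,"xyz":[0,-14,15],"twist":0},
  {"jaw":0.1,"xyz":[0,-18,21],"twist":0},
  {"jaw":0.18,"xyz":[0,-22,26],"twist":0},
])

```text
time: 16.82
ee_pos: [0.4733, 0.0936, 0.1898]
tcp_rot: [-180.0, -0.0, 111.4]
wrist_force: [-1.8, -0.3, -0.5]
opening: 0.0505
grasp_force: 1.0
```

```bash
python3 -c "
from lid import *
lid('scene')"
```

```text
lid n 133 [0.575 0.602 1.163] tool x -102.5 tip z 98.3 F [-0.4  0.4 -0.3] op 0.0505 t 16.875 yaw 111.4
```

Call:
apply_moves([
  {"jaw":0.18,"xyz":[0,-3,7],"twist":0},
  {"jaw":0.18,"xyz":[0,-6,11],"twist":0},
  {"jaw":0.18,"xyz":[0,-9,15],"twist":0},
  {"jaw":0.18,"xyz":[0,-12,19],"twist":0},
  {"jaw":0.18,"xyz":[0,-14,22],"twist":0},
])

```text
time: 17.5
ee_pos: [0.4598, 0.0884, 0.168]
tcp_rot: [-179.9, 0.0, 111.4]
wrist_force: [-4.9, -1.2, 1.8]
opening: 0.0507
grasp_force: 2.5
```

```bash
python3 -c "
from lid import *
lid('scene')"
```

```text
lid n 119 [0.417 0.436 0.87 ] tool x -116.7 tip z 76.6 F [-4.2 -1.9  1.4] op 0.0506 t 17.55 yaw 111.4
```

Call:
apply_moves([
  {"jaw":0.18,"xyz":[0,-2,4],"twist":0},
  {"jaw":0.18,"xyz":[0,-4,8],"twist":0},
  {"jaw":0.18,"xyz":[0,-6,11],"twist":0},
  {"jaw":0.18,"xyz":[0,-8,15],"twist":0},
  {"jaw":0.18,"xyz":[0,-10,18],"twist":0},
])

```text
time: 18.18
ee_pos: [0.4514, 0.085, 0.1499]
tcp_rot: [180.0, -0.0, 111.4]
wrist_force: [-1.9, 0.9, -1.2]
opening: 0.0503
grasp_force: 0.5
```

```bash
python3 -c "
from lid import *
lid('scene')
im,d,P,p=grab('wrist','w20');o=sensors.get_obs()
R=Ro.from_euler('xyz',o['tcp_rot'],degrees=True).as_matrix()
T=(P-o['ee_pos'])@R*1e3
for c in (190,200,205,210,340,345,350,360):
    for v in range(225,300):
        if T[v,c,2]<-5 and abs(T[v,c,0])<16: print('pad',c,v,T[v,c].round(1));break
k=abs(T[...,0])<14
for y in range(-60,60,8):
    q=T[k&(abs(T[...,1]-y)<4)];print(y,len(q),np.percentile(q[:,2],[5,50,95]).round(0) if len(q) else '')
"
```

```text
lid n 104 [0.292 0.311 0.763] tool x -125.8 tip z 58.6 F [-0.9 -0.3 -1.3] op 0.0501 t 18.225 yaw 111.4
pad 190 266 [  8.  -34.6 -28.2]
pad 200 254 [ 11.8 -31.  -24.6]
pad 205 254 [ 12.2 -28.8 -25.5]
pad 210 254 [ 11.8 -26.9 -24.7]
pad 340 234 [ 15.9  29.2 -11.9]
pad 345 234 [ 15.9  31.4 -11.9]
pad 350 233 [ 15.8  34.  -10.3]
pad 360 232 [15.7 38.8 -8.9]
-60 1419 [-98. -88. 151.]
-52 6273 [-103.  -92.  -76.]
-44 3683 [-87. -77. -68.]
-36 1439 [-76. -72. -34.]
-28 3013 [-76. -54. -27.]
-20 1129 [-28. -26. -24.]
-12 2195 [-103.  -25.  -23.]
-4 2896 [-105.  -96.  -20.]
4 2821 [-105.  -96.  -18.]
12 2390 [-104.  -92.  -16.]
20 969 [-16. -15. -13.]
28 3393 [-76. -49. -12.]
36 1648 [-77. -65.  -9.]
44 3457 [-81. -75.  -7.]
52 7454 [-103.  -87.   -5.]
```

Call:
apply_moves([
  {"jaw":0.18,"xyz":[0,0,4],"twist":0},
  {"jaw":0.18,"xyz":[0,-1,6],"twist":0},
  {"jaw":0.18,"xyz":[0,-2,9],"twist":0},
  {"jaw":0.18,"xyz":[0,-3,11],"twist":0},
  {"jaw":0.18,"xyz":[0,-4,13],"twist":0},
])

```text
time: 18.9
ee_pos: [0.4471, 0.0834, 0.1371]
tcp_rot: [-179.9, -0.0, 111.4]
wrist_force: [-4.5, -1.5, -0.0]
opening: 0.0503
grasp_force: 2.1
```

```bash
python3 -c "
from lid import *
lid('scene')
im,d,P,p=grab('wrist','w21');o=sensors.get_obs()
R=Ro.from_euler('xyz',o['tcp_rot'],degrees=True).as_matrix()
T=(P-o['ee_pos'])@R*1e3
for y in range(-24,24,4):
    q=T[(abs(T[...,0]-30)<12)&(abs(T[...,1]-y)<2)];print(y,len(q),np.percentile(q[:,2],[5,50,95]).round(0) if len(q) else '')
"
```

```text
lid n 92 [0.204 0.223 0.251] tool x -130.2 tip z 45.8 F [-3.  -2.3 -0.9] op 0.0509 t 18.95 yaw 111.4
-24 947 [-107.  -94.  -26.]
-20 1656 [-112.  -93.  -26.]
-16 1544 [-113.  -98.  -25.]
-12 1205 [-113. -102.  -24.]
-8 670 [-113.  -24.  -23.]
-4 557 [-24. -23. -22.]
0 561 [-24. -23. -21.]
4 543 [-23. -22. -21.]
8 533 [-22. -21. -20.]
12 988 [-113.  -21.  -19.]
16 1348 [-113. -101.  -19.]
20 1520 [-113.  -96.  -18.]
```

Call:
apply_moves([
  {"jaw":0.18,"xyz":[0,0,2],"twist":0},
  {"jaw":0.18,"xyz":[0,-1,5],"twist":0},
  {"jaw":0.18,"xyz":[0,-2,8],"twist":0},
  {"jaw":0.18,"xyz":[0,-3,11],"twist":0},
  {"jaw":0.18,"xyz":[0,-4,13],"twist":0},
])

```text
time: 19.62
ee_pos: [0.4438, 0.0821, 0.1242]
tcp_rot: [180.0, -0.0, 111.4]
wrist_force: [-3.0, -2.2, 0.2]
opening: 0.0504
grasp_force: 2.6
```

```bash
python3 -c "
from lid import *
lid('scene')
"
```

```text
lid n 84 [0.121 0.14  0.161] tool x -133.7 tip z 33.1 F [-3.2 -1.6  0.1] op 0.0503 t 19.675 yaw 111.4
```

Call:
apply_moves([
  {"jaw":0.18,"xyz":[0,-0.5,2],"twist":0},
  {"jaw":0.18,"xyz":[0,-1,3],"twist":0},
  {"jaw":0.18,"xyz":[0,-1.5,5],"twist":0},
  {"jaw":0.18,"xyz":[0,-2,6],"twist":0},
  {"jaw":0.18,"xyz":[0,-2.5,7],"twist":0},
])

```text
time: 20.3
ee_pos: [0.4428, 0.0817, 0.1194]
tcp_rot: [179.7, 0.0, 111.4]
wrist_force: [-3.9, 0.7, 13.5]
opening: 0.0504
grasp_force: 8.4
```

Call:
apply_moves([
  {"jaw":0.18,"xyz":[0,-0.5,0],"twist":0},
  {"jaw":0.18,"xyz":[0,-1,0],"twist":0},
  {"jaw":0.18,"xyz":[0,-1.5,0],"twist":0},
  {"jaw":0.18,"xyz":[0,-2,0],"twist":0},
])

```text
time: 20.8
ee_pos: [0.4425, 0.0815, 0.1194]
tcp_rot: [179.6, 0.0, 111.4]
wrist_force: [6.6, 4.5, 8.5]
opening: 0.0499
grasp_force: 4.3
```

```bash
python3 -c "
from lid import *
lid('scene')
"
```

```text
lid n 87 [0.08  0.103 0.12 ] tool x -135.3 tip z 28.4 F [4.7 3.2 8. ] op 0.0508 t 20.85 yaw 111.4
```

Call:
apply_moves([
  {"jaw":0.18,"xyz":[0,0,-3],"twist":0},
  {"jaw":0.18,"xyz":[0,0,-8],"twist":0},
  {"jaw":0.18,"xyz":[0,0,-20],"twist":0},
  {"jaw":-0.4,"xyz":[0,0,-45],"twist":0},
  {"jaw":-1,"xyz":[0,0,-45],"twist":0},
])

```text
time: 21.48
ee_pos: [0.4405, 0.0806, 0.1644]
tcp_rot: [179.8, 0.0, 111.4]
wrist_force: [-0.3, 0.3, -0.7]
opening: 0.0149
grasp_force: 0.0
```

```bash
python3 -c "
from lid import *
lid('scene')
ex=np.array([np.cos(np.radians(21.3)),np.sin(np.radians(21.3))]);ey=np.array([-ex[1],ex[0]])
L=(.577-.130)*ex-.0865*ey
go(L[0],L[1],.16,111.3)
"
```

```text
lid n 75 [0.082 0.102 0.12 ] tool x -137.7 tip z 72.1 F [-0.3 -0.7 -0.2] op 0.0071 t 21.525 yaw 111.4
at [0.4401 0.0805 0.1631] yaw [1.7992e+02 2.0000e-02 1.1137e+02] F [-0.3 -0.7 -0.2] t 21.525 op 0.0071 -> shift [-1.7  7.7  3.1] twist 0.001
```

Call:
apply_moves([
  {"jaw":-1,"xyz":[-2,7,5],"twist":0},
  {"jaw":-1,"xyz":[-2,7,20],"twist":0},
  {"jaw":-1,"xyz":[-2,7,30],"twist":0},
  {"jaw":-1,"xyz":[-2,7,35],"twist":0},
  {"jaw":-1,"xyz":[-2,7,36],"twist":0},
])

```text
time: 22.15
ee_pos: [0.4466, 0.0811, 0.1258]
tcp_rot: [-180.0, -0.0, 111.4]
wrist_force: [0.2, 0.2, 0.2]
opening: 0.0002
grasp_force: 0.0
```

Call:
apply_moves([
  {"jaw":-1,"xyz":[0,0,1],"twist":0},
  {"jaw":-1,"xyz":[0,0,2],"twist":0},
  {"jaw":-1,"xyz":[0,0,3],"twist":0},
  {"jaw":-1,"xyz":[0,0,4],"twist":0},
])

```text
time: 22.65
ee_pos: [0.447, 0.0811, 0.1237]
tcp_rot: [179.9, 0.0, 111.4]
wrist_force: [-5.3, -1.1, 9.6]
opening: -0.0002
grasp_force: 4.9
```

Contact made (9.6 N). Continue pressing, 1 mm at a time.

Call:
apply_moves([
  {"jaw":-1,"xyz":[0,0,1],"twist":0},
  {"jaw":-1,"xyz":[0,0,2],"twist":0},
  {"jaw":-1,"xyz":[0,0,3],"twist":0},
])

```text
time: 23.02
ee_pos: [0.4468, 0.081, 0.12]
tcp_rot: [180.0, 0.0, 111.4]
wrist_force: [-2.0, -0.8, 4.0]
opening: 0.0002
grasp_force: 1.9
```

Call:
apply_moves([
  {"jaw":-1,"xyz":[0,0,1],"twist":0},
  {"jaw":-1,"xyz":[0,0,2],"twist":0},
  {"jaw":-1,"xyz":[0,0,3],"twist":0},
  {"jaw":-1,"xyz":[0,0,3],"twist":0},
])

```text
time: 23.52
ee_pos: [0.4468, 0.0811, 0.116]
tcp_rot: [-180.0, -0.0, 111.4]
wrist_force: [-1.0, -0.1, 0.2]
opening: -0.0002
grasp_force: 0.0
```

```bash
python3 -c "
from lid import *
lid('scene')
"
```

```text
lid n 39 [0.011 0.029 0.052] tool x -131.2 tip z 25.1 F [-0.  -0.3  0.1] op 0.0 t 23.575 yaw 111.4
```

Call:
apply_moves([
  {"jaw":-1,"xyz":[0,0,1],"twist":0},
  {"jaw":-1,"xyz":[0,0,2],"twist":0},
  {"jaw":-1,"xyz":[0,0,3],"twist":0},
  {"jaw":-1,"xyz":[0,0,3],"twist":0},
])

```text
time: 24.08
ee_pos: [0.447, 0.0812, 0.1149]
tcp_rot: [179.9, 0.0, 111.4]
wrist_force: [-5.5, -0.9, 13.7]
opening: -0.0004
grasp_force: 6.6
```

Call:
apply_moves([
  {"jaw":-1,"xyz":[0,0,1],"twist":0},
  {"jaw":-1,"xyz":[0,0,0],"twist":0},
  {"jaw":-1,"xyz":[0,0,-30],"twist":0},
  {"jaw":-1,"xyz":[0,0,-90],"twist":0},
  {"jaw":-1,"xyz":[0,0,-140],"twist":0},
])

```text
time: 24.7
ee_pos: [0.4467, 0.0811, 0.2553]
tcp_rot: [180.0, 0.0, 111.4]
wrist_force: [0.3, 0.0, -0.1]
opening: 0.0001
grasp_force: 0.0
```

Call:
apply_moves([
  {"jaw":-1,"xyz":[0,-40,-30],"twist":0},
  {"jaw":-1,"xyz":[0,-80,-30],"twist":0},
  {"jaw":-1,"xyz":[0,-80,-30],"twist":0},
])

```text
time: 25.08
ee_pos: [0.3712, 0.0515, 0.2846]
tcp_rot: [179.8, 0.0, 111.3]
wrist_force: [0.6, 0.3, 0.2]
opening: 0.0002
grasp_force: 0.0
```

```bash
python3 -c "
from lid import *
lid('scene')
for n in('wrist','scene','top'):
    im,d,P,p=grab(n,'f_'+n);h=cv2.cvtColor(im,cv2.COLOR_RGB2HSV);g=(h[...,0]>45)&(h[...,0]<80)&(h[...,1]>110)
    ex=np.array([np.cos(np.radians(21.3)),np.sin(np.radians(21.3))]);ey=np.array([-ex[1],ex[0]])
    B=np.stack([P[...,:2]@ex-.577,P[...,:2]@ey+.0865,P[...,2]-.110],-1)
    k=g&(B[...,2]>.012)&(B[...,2]<.045)
    for x0,x1 in((-.13,-.11),(-.03,-.01)):
      for y in(-.12,-.06,.06,.12):
        q=B[k&(B[...,0]>x0)&(B[...,0]<x1)&(abs(B[...,1]-y)<.02)];print(n,x0,y,len(q),np.median(q[:,2]).round(4) if len(q) else '')
    k=(P[...,0]>.43)&(P[...,0]<.57)&(P[...,1]>-.27)&(P[...,1]<-.15)&(P[...,2]>.006)&(P[...,2]<.05);print('clamp',np.percentile(P[k],[1,50,99],axis=0).round(3).tolist() if k.any() else '')
    if n=='scene':cv2.imwrite('pics/final.png',im[:,:,::-1])
"
```

```text
lid n 73 [0.008 0.027 0.048] tool x -211.5 tip z 192.9 F [ 0.3  0.5 -0.8] op -0.0 t 25.125 yaw 111.3
wrist -0.13 -0.12 269 0.0233
wrist -0.13 -0.06 822 0.0232
wrist -0.13 0.06 1123 0.0232
wrist -0.13 0.12 1321 0.0233
wrist -0.03 -0.12 702 0.0234
wrist -0.03 -0.06 814 0.0233
wrist -0.03 0.06 1115 0.0232
wrist -0.03 0.12 1310 0.0234
clamp [[0.464, -0.233, 0.007], [0.476, -0.22, 0.015], [0.493, -0.189, 0.017]]
scene -0.13 -0.12 81 0.0238
scene -0.13 -0.06 69 0.024
scene -0.13 0.06 60 0.0236
scene -0.13 0.12 52 0.0239
scene -0.03 -0.12 92 0.024
scene -0.03 -0.06 81 0.0244
scene -0.03 0.06 71 0.0241
scene -0.03 0.12 63 0.0246
clamp [[0.434, -0.244, 0.006], [0.51, -0.211, 0.015], [0.57, -0.169, 0.02]]
top -0.13 -0.12 48 0.0232
top -0.13 -0.06 0 
top -0.13 0.06 0 
top -0.13 0.12 80 0.0234
top -0.03 -0.12 84 0.0236
top -0.03 -0.06 54 0.0238
top -0.03 0.06 3 0.024
top -0.03 0.12 101 0.0237
clamp [[0.434, -0.252, 0.006], [0.506, -0.21, 0.015], [0.568, -0.158, 0.023]]
```

View pics/final.png

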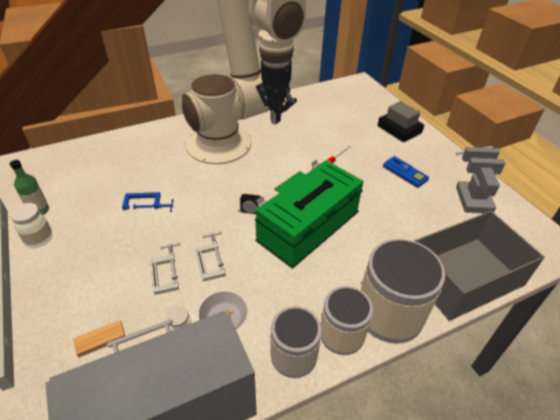

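The lid is level at 23 mm over the hinge line, front and back, left and right, so it is home. The clamps lie side by side at pixels (165,270) and (210,257), and the gripper is clear. I hand in.

```bash
python3 -c "
from workcell import bot
print(bot.job_done())"
```

```text
the job is handed in; nothing more can be done
None
```

The clamp lies flat on the shelf about 0.12–0.13 m from the other one, the lid was lowered by its lip and measures fully home after a soft press of about 14 N, and the job was handed in at about 25 s; no verdict came back.

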